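# Jack up the near edge of a painting's handling tray and hold the pump handle down

## Robot

A 6-joint arm with a two-finger parallel gripper is mounted at the origin on the work surface. World frame = base frame: x ahead of the robot, y to its left, z up, the work surface at z = 0. Lengths are in m, angles in rad, forces in N, time in s.
With the tool pointing down it reaches from about 0.225 to 0.725 m from the base axis. Payload 3.1 kg.
Tool frame: the origin (TCP) lies on the centre line of the jaws, within the pads' length; the fingertips stand 11 mm ahead of it and the grasp point (between the pads) lies 8 mm behind it; z points along the fingers, y is the direction in which the jaws open and shut (so a half turn about z gives the same grasp; the last joint's range is limited). The gripper opens to 85 mm and grips with 20 to 120 N. Pads are 22 mm wide; open, the fingers measure 114 mm over their backs; the gripper's body (76 mm by 85 mm) begins 54 mm behind the grasp point. The pads swing forward as they close: fully open they stand 13 mm farther back than shut.
Start: joints at [1.128, 0.048, 0.099, 1.622, 0, 1.443], TCP at [0.163, 0.499, 0.242] pointing down, gripper open.
Joint ranges: [-2.91, 2.91], [-0.99, 1.94], [-1.21, 1.42], [-2.12, 2.29], [-1.49, 1.47], [-3.14, 3.14]. Speed limits (rad/s): [2.79, 2.79, 3.14, 3.14, 3.14, 3.14].

## Interface

Orientations are given as a unit quaternion [w, x, y, z].
In Python, from workcell import arm gives the robot as it stands.
- The arm moves only by the tool send_rows, never from a script. Its argument "increments" is a list of rows, each a list of 7 numbers: the shift along the tool's x, y, z in mm, then the turn, a rotation vector about the tool's x, y, z in rad, then the finger opening in mm, from 0 to 85.4. In form: [[x, y, z, wx, wy, wz, gripper], ...]. A call has 1 to 10 rows; each row shifts and turns the commanded pose from where the row before left it, along the tool's axes as they then stand; what a row does not reach is not made up. A row lasts 1/10 s, in which the tool goes at most 50 mm and 8.59 degrees, less where a joint would pass 70% of its speed; a pose out of reach is approached as far as the arm can. A call with a gripper value outside its range is refused whole. The fingers move at their own pace and stop on an object; the grip force is fixed at half the most. Time passes only in rows, so rows that do not move let the fingers close. It gives the time, the measured TCP pose, the force and the opening at its end, in the units of the state.
- arm.state(): the state, without advancing time (a new reading comes with each control period).
- arm.read_camera(name): name is "side" or "top" or "wrist"; returns the picture (400x640x3 uint8, blue, green, red); there is no depth.
- arm.camera_params(name): a dict with "intrinsics" (3x3 intrinsics, pixels), "distortion" ([k1, k2, p1, p2, k3] as OpenCV has them; the pictures are not rectified), "rvec" (rotation vector, rad) and "tvec" (3), from world to camera coordinates, as OpenCV has them; the wrist camera has in their place "hand_eye" (4x4, takes a point from camera to tool coordinates, whose origin is the TCP and whose axes are the flange's). Camera axes: x right, y down, z forward; pixel columns grow to the right and rows downward; lengths in m; the calibration is good to about 2 mm. A picture is of the moment at which its call begins: read the wrist's pose just before it. camera_params takes no time and is no camera call.
- arm.sign_off(): hands the job in, once; it reports no verdict.
Trained networks look in the newest picture that a camera, given by its name, has taken for a name from the list of things; names that differ only in an ending like _2 or _b are one class to them, and where a whole thing is asked for, a point or a joint stands for the part that bears it (a point fixed in the world has none). Each returns a list of dicts, best first, with "score" (0 to 1); they miss things now and then, are a little off and sometimes report something else, mostly with a low value. They report only what shows in the picture. A call takes as long as a camera call.
- arm.look_for(camera, label): "rect" ([left, top, right, bottom] in pixels, round what is visible of it).
- arm.masks_of(camera, label): "pixels" (400x640 bool, what is visible of it) and "rect" ([left, top, right, bottom] in pixels, round what is visible of it).
- arm.landmark_of(camera, label): "position" ([column, row] in pixels: a listed point, or the origin of a listed thing).
The state is a dict: "clock": time; "joints": joint angles; "qd": joint speeds; "joint_efforts": joint torques, N m; "eef_pos": TCP position; "tcp_rot": TCP orientation; "wrist_force": force on the tool from outside, world axes, zero at the start; "ft_torque": the same for the moment, N m; "width": finger opening in m.
Only numpy, scipy, OpenCV 4.12 (cv2) and the standard library are available. Lean on these libraries where they do the work, as an engineer would, in place of code of your own. Each camera call takes 0.05 s, during which the arm holds its last target. There are 200 camera calls.

## Task

Set the red toe jack on the table with its round saddle under the yellow mark on the steel lifting lug of the painting's tray, then pump its handle, letting it right up between strokes, so that the tray's near runner lifts clear of the table by more than the 20 mm of the packing strips. Three full strokes do it, and the ratchet sinks back on every upstroke, so end the third with the handle all the way down on its stop and finish while still holding it there: a colleague will slide the strips in. Let only the jack lift the tray: keep the robot off the tray and the painting, do not shove them along, and leave the strips, the vials and the brass weight where they are.

Things in the scene. Friction and masses are not known exactly. Their poses are not given: they have to be found in the camera images.
- jack: Red ratchet toe jack, loose, 0.9 kg, upright on the table, left or right of the middle. Origin: underside, below its post; x points along the toe to the saddle, the handle to -x. Base plate 70 wide, 6 thick, x -110 to +92 mm. Grasp its housing from above across y: 50 long, centred at x = -5, 44 wide, top at z = 94 mm. Steel toe in front, 30 wide, x 25 to 87 mm; its upright (x 25 to 32) is 66 high.
- saddle (a point): Centre of the top face of the saddle, a round black rubber pad 32 mm across on the jack's toe; at x = +70, y = 0 mm in the jack's frame, 34 mm above the table when the jack is right down. It rises straight up.
- jack_lift (a joint): Height (m) of the saddle above right down: 0 at the start, at most 0.039. The ratchet holds it at about 0.009, 0.019 and 0.029 with the handle up; at the bottom of a full stroke it stands about 5 mm above the notch on which it then rests. The handle cannot lower it.
- jack_handle (a joint): Pump handle angle (rad): 0 fully up (29 deg above level; a weak spring returns it), 0.6 fully down on its stop (6 deg below level). A stroke down past 0.5 gains one notch; let it up to below 0.1 before the next. It takes 9 to 15 N down at the grip point when loaded, about 3 N unloaded, and comes back up if let go. The jack stands firm under this.
- handle_grip (a point): Point on the axis of the black rubber grip, a round bar 20 mm thick that covers the handle's last 80 mm; 140 mm from the hinge, 25 mm from the end. It swings about the hinge: 142 mm above the table with the handle up, 61 mm with it down. Pinch it from above across the jack's y, or push it down.
- handle_pivot (a point): The handle's hinge axis (parallel to the jack's y), at x = -45, z = 75 mm in the jack's frame, between red cheeks 30 mm wide from x = -28 to -58 mm.
- tray: Oak-rimmed handling tray holding a painted panel, loose, about 6 kg, 300 (x) by 420 mm (y), rim top at 72 mm. Origin: below the middle of its near edge (the one with the lug), at table height; x points away from the robot to the far edge. Stands on two oak runners along y, 25 wide, 35 high, 400 mm long, centred at x = 32.5 and 267.5 mm; lifted, it tips about the far one.
- lift_mark (a point): Centre of the yellow spot (24 mm) on top of the lifting lug: a level steel plate 6 mm thick, 50 mm wide, standing out 56 mm from the middle of the tray's near edge; mark 28 mm from that edge. Top at 47, underside at 41 mm above the table: 7 mm above the lowered saddle. In the tray's frame: x = -28, y = 0 mm.
- front_runner (a point): Middle of the outer lower edge of the near runner, on the table at the start; its height is the gap to the table. The third stroke held down gives about 23 mm; let up, it sinks to about 19 mm.
- strip_a: Oak packing strip 240 x 30 x 20 mm lying on the table beside the tray; origin under its centre, x along it. Not to be moved.
- strip_b: A second packing strip like it.
- vial_a: Small glass vial, 32 mm across and 62 mm high, white cap; origin under its centre. Not to be moved.
- vial_b: A second vial like it.
- weight: Round brass weight with a knob, 60 mm across and 58 mm high, on the other side of the table from the jack; origin under its centre. Not to be moved.

How it is judged:
By the outcome, as a careful person would: the job done as asked, in the order asked, and still so for the second after the job is handed in, while the arm keeps its last pose, push and grip.
It also fails if it takes over 62 s, if anything falls off the work surface, if the arm or the gripper's body presses on something with over 40 N, if the wrist force passes 120 N, or if a joint passes its speed limit or range.

## Working session

There is one attempt and no reset: what is moved stays moved. The work goes in short steps, Python scripts to look and compute and a tool call to move; the robot and the scene stay as the last step left them, time stands still between calls to the robot, and variables do not carry over. Pictures are saved under pics/ and viewed, about 8 in all and at most 12, crops included, and the job is handed in when it is done.

Besides the shell and the picture viewer there is one more tool, called after "Request:" as name([rows], argument=value, ...), one row to a line, values as JSON. send_rows: Moves the arm, as the interface text tells. Its arguments: {"type":"object","properties":{"increments":{"type":"array"}},"required":["increments"]}

```bash
ls; mkdir -p pics
cat > h.py <<'E'
import numpy as np, cv2
from workcell import arm
from scipy.spatial.transform import Rotation as R
def cam(name,st=None):
    p=arm.camera_params(name);K=np.array(p["intrinsics"],float);d=np.array(p["distortion"],float)
    if "hand_eye" in p:
        st=st or arm.state();q=st["tcp_rot"];T=np.eye(4);T[:3,:3]=R.from_quat([q[1],q[2],q[3],q[0]]).as_matrix();T[:3,3]=st["eef_pos"]
        C=T@np.array(p["hand_eye"]);Rc=C[:3,:3];o=C[:3,3]
    else:
        Rw=cv2.Rodrigues(np.array(p["rvec"],float))[0];Rc=Rw.T;o=-Rw.T@np.array(p["tvec"],float).ravel()
    return K,d,Rc,o
def ray(c,px):
    K,d,Rc,o=c;u=cv2.undistortPoints(np.array([[px]],float),K,d)[0,0]
    return o,Rc@np.array([u[0],u[1],1.])
def at_z(c,px,z):
    o,r=ray(c,px);return o+r*(z-o[2])/r[2]
def proj(c,P):
    K,d,Rc,o=c;return cv2.projectPoints((np.atleast_2d(P)-o)@Rc,np.zeros(3),np.zeros(3),K,d)[0][:,0]
def tri(obs):
    A=np.zeros((3,3));b=np.zeros(3)
    for c,px in obs:
        o,r=ray(c,px);r=r/np.linalg.norm(r);M=np.eye(3)-np.outer(r,r);A+=M;b+=M@o
    return np.linalg.solve(A,b)
E
python3 - <<'E'
from h import *
np.set_printoptions(precision=4,suppress=True)
print(arm.state())
Z=dict(jack=0,saddle=.034,handle_grip=.142,handle_pivot=.075,tray=0,lift_mark=.047,front_runner=0,strip_a=0,vial_a=0,weight=0)
for n in("top","side"):
    im=arm.read_camera(n);cv2.imwrite(f"pics/{n}0.png",im);c=cam(n);print(n,c[3])
    for k,z in Z.items():
        for r in arm.landmark_of(n,k)[:3]:
            print(k,round(r["score"],2),np.array(r["position"]),at_z(c,r["position"],z))
E
```

```text
pics
{'clock': 0.0, 'joints': array([ 1.1282,  0.0487,  0.0976,  1.622 , -0.    ,  1.443 ]), 'qd': array([-0.0008,  0.0006,  0.0019,  0.0006, -0.0002, -0.0001]), 'joint_efforts': array([  0.0002, -33.8784,  32.0013,   0.0204,  -0.0002,   0.    ]), 'eef_pos': array([0.1623, 0.4987, 0.2411]), 'tcp_rot': array([-0.0003,  0.1567,  0.9876, -0.0011]), 'wrist_force': array([-0.1768, -0.2267, -0.1367]), 'ft_torque': array([ 0.0478, -0.0483,  0.003 ]), 'width': 0.08550140147373256}
top [ 0.3685 -0.0422  1.4373]
jack 0.92 [393.3 220.4] [ 0.455  -0.2762  0.    ]
saddle 0.62 [402.4 203.2] [ 0.5121 -0.3047  0.034 ]
handle_grip 0.58 [383.2 267.4] [ 0.2985 -0.2156  0.142 ]
handle_pivot 0.81 [394.4 232.1] [ 0.4111 -0.2662  0.075 ]
tray 0.89 [309.7 159. ] [0.6834 0.0166 0.    ]
lift_mark 0.71 [309.8 163.2] [0.6581 0.0146 0.047 ]
strip_a 0.85 [452.2 183.6] [ 0.5824 -0.4929  0.    ]
strip_a 0.55 [439.2 177.3] [ 0.6062 -0.4474  0.    ]
vial_a 0.68 [202.2 201.8] [0.5359 0.4069 0.    ]
vial_a 0.45 [200.1 174.1] [0.6374 0.4161 0.    ]
weight 0.64 [252.  220.8] [0.4639 0.2263 0.    ]
weight 0.44 [204.7 175. ] [0.6337 0.3991 0.    ]
weight 0.16 [451.7 183.3] [ 0.5835 -0.4912  0.    ]
side [-0.061   0.7564  0.8366]
jack 0.61 [367.6 195.4] [ 0.4463 -0.269   0.    ]
jack 0.5 [374.  183.5] [ 0.465  -0.3507  0.    ]
saddle 0.49 [356.5 179.3] [ 0.5101 -0.2909  0.034 ]
handle_grip 0.6 [402.1 185.1] [ 0.2991 -0.2083  0.142 ]
handle_pivot 0.81 [376.9 185.1] [ 0.4049 -0.2489  0.075 ]
tray 0.28 [184.6 289.7] [0.6347 0.4114 0.    ]
strip_a 0.45 [355.6 165.2] [ 0.5911 -0.4219  0.    ]
vial_a 0.83 [208.9 306.3] [0.5382 0.4095 0.    ]
vial_a 0.54 [185.4 288. ] [0.6377 0.4062 0.    ]
weight 0.48 [274.8 279.2] [0.4588 0.2364 0.    ]
```

View pics/top0.png

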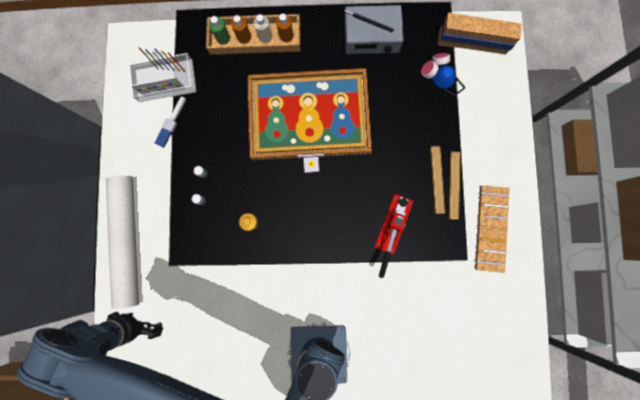

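View pics/side0.png

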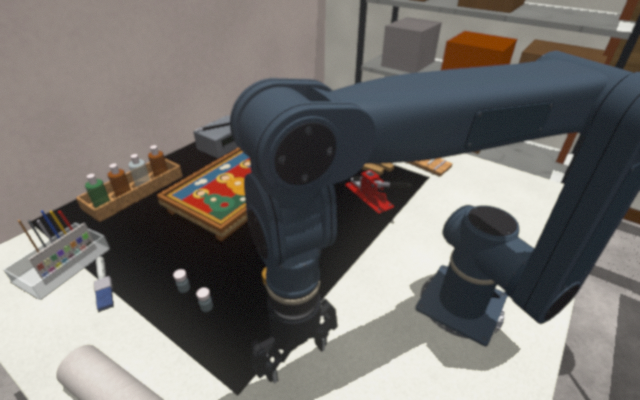

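The top view shows the jack at (393,220), its saddle at (403,203), its grip at (383,267) and the lug's yellow mark at (311,163). In the side view the arm hides the lug. Next is a wrist view of the lug, on the way to the jack.

```bash
cat >> h.py <<'E'
def plan(pos,yaw_y=None,frac=None):
    """print tool-frame shift (mm) and turn to reach pos with tool y at yaw_y deg (mod 180), tool down"""
    s=arm.state();q=s["tcp_rot"];Rt=R.from_quat([q[1],q[2],q[3],q[0]]);M=Rt.as_matrix()
    cur=np.degrees(np.arctan2(M[1,1],M[0,1]));d=Rt.inv().apply(np.array(pos)-s["eef_pos"])*1000
    if yaw_y is None:yaw_y=cur
    dy=(yaw_y-cur+90)%180-90
    y=np.radians(cur+dy);G=R.from_matrix(np.array([[-np.sin(y)*-1,np.cos(y),0],[-np.cos(y),np.sin(y),0],[0,0,-1]]).astype(float))
    rv=(Rt.inv()*G).as_rotvec()
    print("pos",s["eef_pos"].round(4),"yawY %.1f"%cur,"shift mm",d.round(1),"turn",rv.round(4),"rows>=%.1f"%max(np.linalg.norm(d)/50,abs(dy)/8.59),"t",s["clock"],"F",s["wrist_force"].round(1),"w",round(s["width"],4))
E
python3 - <<'E'
from h import *
print(np.array(arm.camera_params("wrist")["hand_eye"]).round(3))
plan([.54,.02,.28],90);plan([.455,-.27,.25],65.5)
E
```

```text
[[-0.    -0.949 -0.317  0.08 ]
 [ 1.    -0.    -0.001 -0.001]
 [ 0.    -0.317  0.949 -0.131]
 [ 0.     0.     0.     1.   ]]Traceback (most recent call last):
  File "<stdin>", line 3, in <module>
  File "h.py", line 30, in plan
    y=np.radians(cur+dy);G=R.from_matrix(np.array([[-np.sin(y)*-1,np.cos(y),0],[-np.cos(y),np.sin(y),0],[0,0,-1]]).astype(float))
                           ~~~~~~~~~~~~~^^^^^^^^^^^^^^^^^^^^^^^^^^^^^^^^^^^^^^^^^^^^^^^^^^^^^^^^^^^^^^^^^^^^^^^^^^^^^^^^^^^^^^^^^
  File "scipy/spatial/transform/_rotation.pyx", line 1143, in scipy.spatial.transform._rotation.Rotation.from_matrix
ValueError: Non-positive determinant (left-handed or null coordinate frame) in rotation matrix 0: [[ 1.000000e+00  6.123234e-17  0.000000e+00]
 [-6.123234e-17  1.000000e+00  0.000000e+00]
 [ 0.000000e+00  0.000000e+00 -1.000000e+00]].
```

```bash
sed -i 's/\[\[-np.sin(y)\*-1,np.cos(y),0\],\[-np.cos(y),np.sin(y),0\]/[[-np.sin(y),np.cos(y),0],[np.cos(y),np.sin(y),0]/' h.py
python3 - <<'E'
from h import *
plan([.5,.02,.28],90);plan([.455,-.27,.25],65.5)
E
```

```text
pos [0.1626 0.4992 0.2423] yawY 72.0 shift mm [-469.2 -351.2  -37.7] turn [ 0.      0.     -0.3148] rows>=11.7 t 1.1 F [-0.   0.3 -0.5] w 0.0853
pos [0.1626 0.4992 0.2423] yawY 72.0 shift mm [-516.2 -640.9   -7.7] turn [ 0.     -0.      0.1128] rows>=16.5 t 1.1 F [-0.   0.3 -0.5] w 0.0853
```

Request:
send_rows([
  [-36, -27, -3, 0, 0, 0, 85],
  [-36, -27, -3, 0, 0, 0, 85],
  [-36, -27, -3, 0, 0, 0, 85],
  [-36, -27, -3, 0, 0, 0, 85],
  [-36, -27, -3, 0, 0, 0, 85],
  [-36, -27, -3, 0, 0, 0, 85],
  [-36, -27, -3, 0, 0, 0, 85],
  [-36, -27, -3, 0, 0, 0, 85],
  [-36, -27, -3, 0, 0, 0, 85],
  [-36, -27, -3, 0, 0, 0, 85],
])

```text
clock: 2.1
eef_pos: [0.4221, 0.1293, 0.2727]
tcp_rot: [0.0, 0.157, 0.988, 0.0]
wrist_force: [1.4, 1.6, 0.0]
width: 0.085
```

Request:
send_rows([
  [-36, -27, -3, 0, 0, 0, 85],
  [-36, -27, -3, 0, 0, 0, 85],
  [-36, -27, -3, 0, 0, 0, 85],
  [0, 0, 0, 0, 0, -0.11, 85],
  [0, 0, 0, 0, 0, -0.11, 85],
  [0, 0, 0, 0, 0, -0.1, 85],
  [0, 0, 0, 0, 0, 0, 85],
  [0, 0, 0, 0, 0, 0, 85],
])

```text
clock: 2.9
eef_pos: [0.4989, 0.0206, 0.2813]
tcp_rot: [0.0, -0.002, 1.0, 0.0]
wrist_force: [0.3, -0.5, 0.1]
width: 0.0853
```

Run:
```python
from h import *
np.set_printoptions(precision=4,suppress=True)
c=cam("wrist");im=arm.read_camera("wrist");cv2.imwrite("pics/w1.png",im)
for k,z in dict(lift_mark=.047,tray=0,front_runner=0).items():
    for r in arm.landmark_of("wrist",k)[:2]: print(k,round(r["score"],2),np.array(r["position"]),at_z(c,r["position"],z))
im=arm.read_camera("side");cs=cam("side");ct=cam("top")
for n,cc in(("side",cs),("top",ct)):
    for k,z in dict(lift_mark=.047,tray=0,saddle=.034,jack=0,handle_pivot=.075,handle_grip=.142).items():
        for r in arm.landmark_of(n,k)[:1]: print(n,k,round(r["score"],2),np.array(r["position"]),at_z(cc,r["position"],z))
plan([.38,-.24,.28],65.5)
```

```text
tray 0.71 [ 94.9 175.8] [ 0.5254 -0.3335  0.    ]
side lift_mark 0.71 [267.4 202.1] [0.6727 0.0236 0.047 ]
side tray 0.91 [272.9 211.3] [0.6658 0.0079 0.    ]
side jack 0.9 [368.5 194.8] [ 0.4455 -0.2742  0.    ]
side handle_pivot 0.71 [267.9 210.7] [0.6154 0.0821 0.075 ]
side handle_grip 0.72 [403.2 185.5] [ 0.2953 -0.2084  0.142 ]
top lift_mark 0.71 [309.8 163.2] [0.6581 0.0146 0.047 ]
top tray 0.89 [309.7 159. ] [0.6834 0.0166 0.    ]
top saddle 0.62 [402.4 203.2] [ 0.5121 -0.3047  0.034 ]
top jack 0.92 [393.3 220.4] [ 0.455  -0.2762  0.    ]
top handle_pivot 0.81 [394.4 232.1] [ 0.4111 -0.2662  0.075 ]
top handle_grip 0.58 [383.2 267.4] [ 0.2985 -0.2156  0.142 ]
pos [0.4989 0.0205 0.2813] yawY 90.3 shift mm [ 120.2 -259.9    1.3] turn [0.     0.     0.4328] rows>=5.7 t 3.75 F [-0.2 -0.7 -0. ] w 0.0848
```

View pics/w1.png

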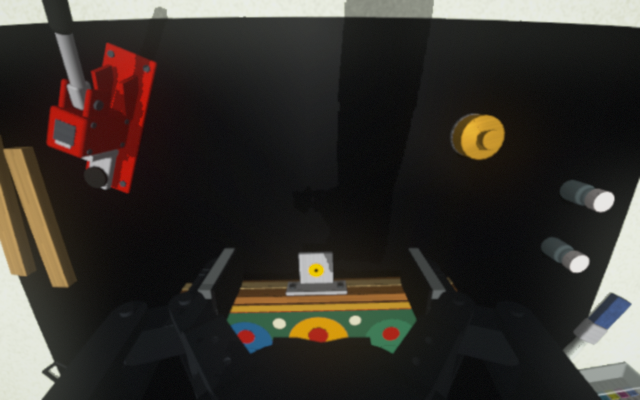

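The wrist view shows the lug's yellow mark at about (316,270), the jack at the upper left with its saddle at (95,177), and the brass weight at the right. I'll refine these with colour segmentation.

```bash
python3 - <<'E'
from h import *
np.set_printoptions(precision=4,suppress=True)
c=cam("wrist");im=cv2.imread("pics/w1.png");h=cv2.cvtColor(im,cv2.COLOR_BGR2HSV)
def blob(m,box):
    l,t,r,b=box;mm=np.zeros(m.shape,np.uint8);mm[t:b,l:r]=m[t:b,l:r];return mm
m=blob((h[...,1]>100)&(h[...,2]>120),(302,255,330,281));ys,xs=np.nonzero(m);px=[xs.mean(),ys.mean()]
print("mark",px,len(xs),at_z(c,px,.047))
m=blob((h[...,1]<40)&(h[...,2]>150),(290,245,345,290))
m|=blob((h[...,1]>100)&(h[...,2]>120),(302,255,330,281))
cn=max(cv2.findContours(m,cv2.RETR_EXTERNAL,cv2.CHAIN_APPROX_NONE)[0],key=cv2.contourArea)
q=cv2.approxPolyDP(cn,4,True)[:,0].astype(float);
for p in q: print("lug",p,at_z(c,p,.047))
# top rim edge in top image
t=cv2.imread("pics/top0.png");ct=cam("top")
ys,xs=np.nonzero(cv2.inRange(t,(60,0,0),(255,255,255))[140:175,290:335]>0)
m=arm.masks_of("top","tray")[0]["pixels"]
P=[]
for col in list(range(262,295))+list(range(328,362)):
    r=np.nonzero(m[:,col])[0]
    if len(r):P.append(at_z(ct,[col,r.max()+.5],.072))
P=np.array(P);print("near rim slope deg",np.degrees(np.arctan(np.polyfit(P[:,1],P[:,0],1)[0])),P[0],P[-1])
cnt=max(cv2.findContours(m.astype(np.uint8),cv2.RETR_EXTERNAL,cv2.CHAIN_APPROX_NONE)[0],key=cv2.contourArea)
print(cv2.minAreaRect(cnt))
for p in ([95,177],):print("saddle",at_z(c,p,.034))
E
python3 -c "
import cv2
i=cv2.imread('pics/w1.png')
a=cv2.resize(i[235:335,220:420],None,fx=4,fy=4)
cv2.imwrite('pics/w1c.png',a)"
```

```text
mark [np.float64(315.75147928994085), np.float64(269.8816568047337)] 169 [0.6601 0.0119 0.047 ]
lug [299. 255.] [ 0.6345 -0.013   0.047 ]
lug [301. 282.] [ 0.682  -0.0109  0.047 ]
lug [332. 281.] [0.6799 0.037  0.047 ]
lug [323. 254.] [0.6326 0.0227 0.047 ]
near rim slope deg -2.59976733267368 [0.6698 0.1782 0.072 ] [ 0.6828 -0.1629  0.072 ]
((308.29095458984375, 121.13292694091797), (100.42097473144531, 122.22698974609375), 86.90594482421875)
saddle [ 0.519  -0.3047  0.034 ]
```

View pics/w1c.png

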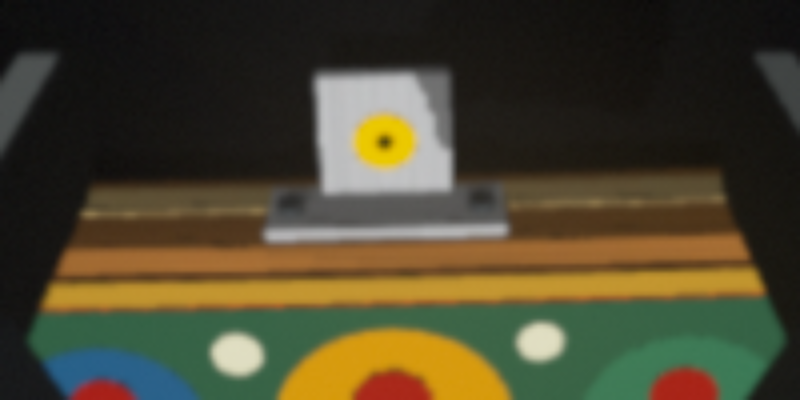

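The crop confirms the mark at (316,270) with the lug square to the tray. The tray is turned by about +2.6°. Next is a view from over the jack.

Run:
```python
from h import *
plan([.41,-.25,.28],67.5)
```

```text
pos [0.4989 0.0205 0.2813] yawY 90.3 shift mm [  90.3 -270.1    1.3] turn [-0.      0.      0.3978] rows>=5.7 t 3.8 F [ 0.2  0.3 -0.2] w 0.0849
```

Request:
send_rows([
  [15, -45, 0, 0, 0, 0, 85],
  [15, -45, 0, 0, 0, 0, 85],
  [15, -45, 0, 0, 0, 0, 85],
  [15, -45, 0, 0, 0, 0, 85],
  [15, -45, 0, 0, 0, 0, 85],
  [15, -45, 0, 0, 0, 0, 85],
  [0, 0, 0, 0, 0, 0.133, 85],
  [0, 0, 0, 0, 0, 0.133, 85],
  [0, 0, 0, 0, 0, 0.132, 85],
  [0, 0, 0, 0, 0, 0, 85],
])

```text
clock: 4.8
eef_pos: [0.4101, -0.2502, 0.2813]
tcp_rot: [-0.0, 0.195, 0.981, 0.0]
wrist_force: [-0.2, -0.1, 0.1]
width: 0.0848
```

Run:
```python
from h import *
np.set_printoptions(precision=4,suppress=True)
c=cam("wrist");im=arm.read_camera("wrist");cv2.imwrite("pics/w2.png",im)
for k,z in dict(saddle=.034,jack=0,handle_pivot=.075,handle_grip=.142).items():
    for r in arm.landmark_of("wrist",k)[:2]: print(k,round(r["score"],2),np.array(r["position"]),at_z(c,r["position"],z))
# guess overlay
def draw(o,yaw):
    Rz=R.from_euler("z",yaw,degrees=True).as_matrix()
    f=lambda P:proj(c,np.array(P)@Rz.T+np.array([*o,0]))
    for rect,z in (((-30,20,-22,22),94),((-110,92,-35,35),6)):
        a,b,l,r=rect;p=f(np.array([[a,l,z],[b,l,z],[b,r,z],[a,r,z]])/1000.)
        cv2.polylines(im,[p.astype(np.int32)],True,(0,255,0),1)
    for P in ([70,0,34],[-167.4,0,142]):cv2.circle(im,tuple(int(v) for v in f(np.array([P])/1000.)[0]),4,(255,255,0),1)
draw((.4525,-.2765),-22.5);cv2.imwrite("pics/w2o.png",im)
```

```text
saddle 0.81 [314.4 239.9] [ 0.5144 -0.3053  0.034 ]
saddle 0.73 [311.4 172.4] [ 0.4165 -0.2683  0.034 ]
jack 0.69 [315.5 190.3] [ 0.4523 -0.278   0.    ]
handle_pivot 0.38 [232.5 295.3] [ 0.5327 -0.442   0.075 ]
handle_grip 0.72 [540.5 249.3] [ 0.5725 -0.0523  0.142 ]
handle_grip 0.64 [314.8  59.1] [ 0.2999 -0.2112  0.142 ]
```

View pics/w2o.png

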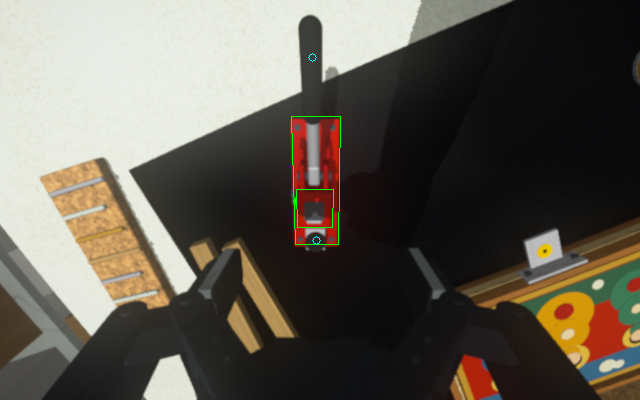

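The overlay fits to within about 2 mm: housing around (315,208), saddle at (315,240), grip at (314,59). I'll go down onto the housing and grasp it.

Run:
```python
from h import *
plan([.447,-.275,.064],67)
```

```text
pos [ 0.4104 -0.2498  0.2813] yawY 67.6 shift mm [-43.5  -9.4 217.3] turn [-0.      0.0001  0.0105] rows>=4.4 t 5.05 F [ 1.1 -0.6  0.3] w 0.0853
```

Request:
send_rows([
  [-22, -5, 20, 0, 0, 0.01, 85],
  [-21, -4, 30, 0, 0, 0, 85],
  [0, 0, 40, 0, 0, 0, 85],
  [0, 0, 40, 0, 0, 0, 85],
  [0, 0, 30, 0, 0, 0, 85],
  [0, 0, 25, 0, 0, 0, 85],
  [0, 0, 20, 0, 0, 0, 85],
  [0, 0, 12, 0, 0, 0, 85],
  [0, 0, 0, 0, 0, 0, 85],
])

```text
clock: 5.95
eef_pos: [0.4452, -0.2737, 0.0622]
tcp_rot: [-0.002, 0.2, 0.98, 0.001]
wrist_force: [0.2, -0.1, 0.2]
width: 0.0851
```

Request:
send_rows([
  [0, 0, 0, 0, 0, 0, 35],
  [0, 0, 0, 0, 0, 0, 35],
  [0, 0, 0, 0, 0, 0, 35],
  [0, 0, 0, 0, 0, 0, 35],
  [0, 0, 0, 0, 0, 0, 35],
  [0, 0, 0, 0, 0, 0, 35],
  [0, 0, 0, 0, 0, 0, 35],
  [0, 0, 0, 0, 0, 0, 35],
])

```text
clock: 6.75
eef_pos: [0.4475, -0.276, 0.0662]
tcp_rot: [0.002, 0.2, 0.98, -0.001]
wrist_force: [-1.8, -0.8, 5.7]
width: 0.0432
```

Request:
send_rows([
  [0, 0, -5, 0, 0, 0, 35],
  [0, 0, -10, 0, 0, 0, 35],
  [0, 0, -20, 0, 0, 0, 35],
  [0, 0, -25, 0, 0, 0, 35],
  [0, 0, -20, 0, 0, 0, 35],
  [0, 0, -10, 0, 0, 0, 35],
  [0, 0, 0, 0, 0, 0, 35],
  [0, 0, 0, 0, 0, 0, 35],
  [0, 0, 0, 0, 0, 0, 35],
])

```text
clock: 7.65
eef_pos: [0.4453, -0.2739, 0.152]
tcp_rot: [-0.002, 0.2, 0.98, 0.001]
wrist_force: [-0.4, -0.0, -9.4]
width: 0.0435
```

Run:
```python
from h import *
np.set_printoptions(precision=4,suppress=True)
print(R.from_quat(np.roll(arm.state()["tcp_rot"],-1)).as_matrix())
c=cam("wrist");im=arm.read_camera("wrist");cv2.imwrite("pics/w3.png",im)
for k in ("saddle","jack","handle_pivot","handle_grip"):
    for r in arm.landmark_of("wrist",k)[:2]: print(k,round(r["score"],2),np.array(r["position"]))
plan([.5,.0064,.139],92.6)
```

```text
[[-0.92    0.392  -0.0034]
 [ 0.392   0.92    0.0028]
 [ 0.0043  0.0012 -1.    ]]
saddle 0.59 [322.1 324.1]
jack 0.96 [318.4 222.7]
handle_pivot 0.93 [318.2 191.7]
pos [ 0.4461 -0.2746  0.1535] yawY 66.9 shift mm [ 60.5 279.6  14.7] turn [ 0.0007 -0.0013 -0.4482] rows>=5.7 t 7.9 F [ 0.4 -0.1 -9.7] w 0.0433
```

View pics/w3.png

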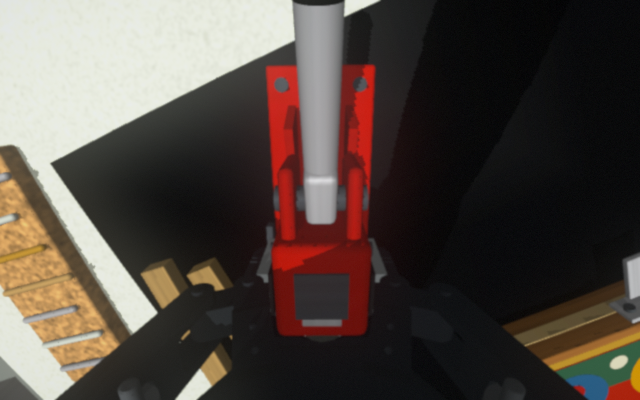

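Run:
```python
from h import *
np.set_printoptions(precision=2,suppress=True)
p=arm.camera_params("wrist");H=np.array(p["hand_eye"]);K=np.array(p["intrinsics"]);d=np.array(p["distortion"]);c=(K,d,H[:3,:3],H[:3,3])
# tool z of housing top = -(94-64); jack x = -tool x
for h in(.060,.064,.068):
  for px,z,nm in(([295,243],.094,"hous back -30"),([295,335],.094,"hous front 20"),([320,243],.094,''),([320,66],.006,"plate rear -110"),([266,66],.006,""),([375,66],.006,"")):
    q=at_z(c,px,-(z-h));print(h,nm,"jack-dir x",-q[0]*1e3,"y",q[1]*1e3)
```

```text
0.06 hous back -30 jack-dir x -27.949816185423167 y -10.770022013370228
0.06 hous front 20 jack-dir x 18.147566691950182 y -12.24244827903038
0.06  jack-dir x -27.955746512912263 y -1.009005741573219
0.06 plate rear -110 jack-dir x -101.33889036939165 y -1.2813540569939044
0.06  jack-dir x -101.4497010854865 y -34.2650924986786
0.06  jack-dir x -101.42750329799055 y 32.305614651985486
0.064 hous back -30 jack-dir x -25.807250303338648 y -11.191392736320799
0.064 hous front 20 jack-dir x 22.18212628211591 y -12.724252394428698
0.064  jack-dir x -25.81342403168038 y -1.0297510880279985
0.064 plate rear -110 jack-dir x -101.79584908036863 y -1.2981297820394422
0.064  jack-dir x -101.90904978966229 y -34.99326973185667
0.064  jack-dir x -101.88637323474192 y 33.013251056129384
0.068 hous back -30 jack-dir x -23.66468442125414 y -11.612763459271365
0.068 hous front 20 jack-dir x 26.216685872281627 y -13.206056509827016
0.068  jack-dir x -23.671101550448505 y -1.0504964344827779
0.068 plate rear -110 jack-dir x -102.2528077913456 y -1.3149055070849802
0.068  jack-dir x -102.3683984938381 y -35.72144696503475
0.068  jack-dir x -102.3452431714933 y 33.72088746027329
```

Run:
```python
from h import *
plan([.484,.0045,.12],92.6)
```

```text
pos [ 0.4461 -0.2746  0.1535] yawY 66.9 shift mm [ 74.5 271.6  33.7] turn [ 0.0007 -0.0013 -0.4482] rows>=5.7 t 7.9 F [ 0.4 -0.1 -9.7] w 0.0433
```

Request:
send_rows([
  [4, 16, 0, 0, 0, 0, 35],
  [10, 35, 0, 0, 0, 0, 35],
  [12, 44, 0, 0, 0, 0, 35],
  [12, 44, 0, 0, 0, 0, 35],
  [12, 44, 0, 0, 0, 0, 35],
  [12, 44, 8, 0, 0, 0, 35],
  [8, 30, 10, 0, 0, 0, 35],
  [4, 15, 10, 0, 0, 0, 35],
  [0, 0, 5, 0, 0, -0.05, 35],
])

```text
clock: 8.8
eef_pos: [0.4841, 0.0079, 0.1203]
tcp_rot: [-0.001, 0.173, 0.985, 0.001]
wrist_force: [-0.9, -0.2, -9.8]
width: 0.0434
```

Request:
send_rows([
  [0, 0, 0, 0, 0, -0.08, 35],
  [0, 0, 0, 0, 0, -0.1, 35],
  [0, 0, 0, 0, 0, -0.1, 35],
  [0, 0, 0, 0, 0, -0.08, 35],
  [0, 0, 0, 0, 0, -0.038, 35],
  [0, 0, 0, 0, 0, 0, 35],
  [0, 0, 0, 0, 0, 0, 35],
  [0, 0, 0, 0, 0, 0, 35],
])

```text
clock: 9.6
eef_pos: [0.4849, 0.0045, 0.1214]
tcp_rot: [0.0, -0.022, 1.0, 0.0]
wrist_force: [-0.6, -0.4, -8.7]
width: 0.0434
```

Run:
```python
from h import *
np.set_printoptions(precision=4,suppress=True)
c=cam("wrist");im=arm.read_camera("wrist");cv2.imwrite("pics/w4.png",im)
for r in arm.landmark_of("wrist","lift_mark")[:2]:
    print(r["score"],r["position"],at_z(c,r["position"],.047))
s=arm.state();print(proj(c,[.6605,.0125,.047]))
plan([.584,.009,.068],92.6)
```

```text
[[322.3406 372.5905]]
pos [0.4849 0.0044 0.1213] yawY 92.6 shift mm [-99.2   0.1  53.3] turn [ 0.      0.     -0.0005] rows>=2.3 t 9.7 F [ 0.5 -0.3 -9.9] w 0.0433
```

View pics/w4.png

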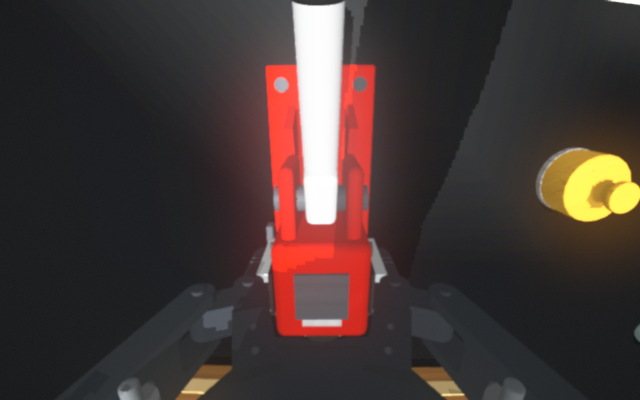

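The wrist view shows the jack held straight in the jaws (housing at (320,290)), with the lug hidden behind the gripper. I'll lower the jack to about 3 mm above the table and check with the side and top cameras.

Request:
send_rows([
  [0, 0, 12, 0, 0, 0, 35],
  [0, 0, 17, 0, 0, 0, 35],
  [0, 0, 13, 0, 0, 0, 35],
  [0, 0, 8, 0, 0, 0, 35],
  [0, 0, 4, 0, 0, 0, 35],
  [0, 0, 0, 0, 0, 0, 35],
  [0, 0, 0, 0, 0, 0, 35],
  [0, 0, 0, 0, 0, 0, 35],
])

```text
clock: 10.5
eef_pos: [0.4857, 0.0042, 0.0678]
tcp_rot: [0.001, -0.023, 1.0, -0.0]
wrist_force: [-0.2, 0.6, -9.3]
width: 0.0432
```

Run:
```python
from h import *
np.set_printoptions(precision=4,suppress=True)
for n in("side","top"):
    im=arm.read_camera(n);cv2.imwrite(f"pics/{n}5.png",im);c=cam(n)
    for k,z in dict(lift_mark=.047,saddle=.037,jack=.003,handle_pivot=.078,handle_grip=.145).items():
        for r in arm.landmark_of(n,k)[:1]: print(n,k,round(r["score"],2),np.array(r["position"]),at_z(c,r["position"],z))
    print(n,"exp saddle/mark",proj(c,[[.4849+.0764,.0044+.0035,.037],[.6605,.0125,.047]]))
plan([.584,.009,.067],92.6)
a=cv2.imread("pics/side5.png")[140:290,200:420];b=cv2.imread("pics/top5.png")[140:290,220:440]
cv2.imwrite("pics/c5.png",np.hstack([cv2.resize(v,(400,273),interpolation=cv2.INTER_CUBIC) for v in(a,b)]))
```

```text
side lift_mark 0.79 [268.5 204.2] [0.662  0.0301 0.047 ]
side saddle 0.57 [294.9 218.7] [0.5509 0.0276 0.037 ]
side jack 0.92 [313.7 230.8] [0.4893 0.0083 0.003 ]
side handle_pivot 0.59 [323.9 217.9] [0.4496 0.0089 0.078 ]
side handle_grip 0.39 [365.1 158.7] [ 0.4736 -0.2741  0.145 ]
side exp saddle/mark [[296.166  214.3871]
 [272.2983 201.7969]]
top lift_mark 0.98 [308.5 161.4] [0.6646 0.0191 0.047 ]
top jack 0.41 [314.8 212.4] [0.489  0.0016 0.003 ]
top handle_pivot 0.62 [315.1 223.2] [ 0.4464 -0.0011  0.078 ]
top exp saddle/mark [[312.3017 190.9936]
 [310.3943 162.5126]]
pos [0.485  0.0043 0.0673] yawY 92.6 shift mm [-99.1   0.2   0.3] turn [-0.      0.     -0.0002] rows>=2.0 t 11.1 F [ 0.   0.4 -9.9] w 0.043
```

View pics/c5.png

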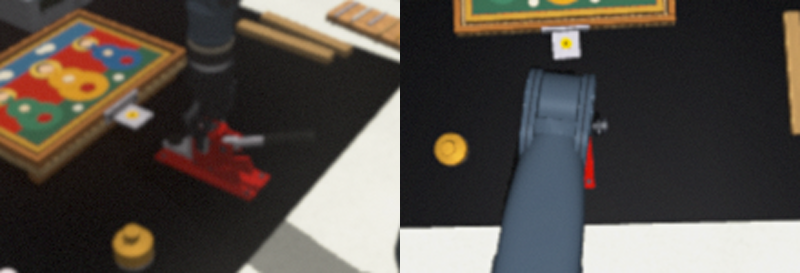

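Run:
```python
from h import *
np.set_printoptions(precision=4,suppress=True)
obs=[]
for n,f,(l,t,r,b) in(("side","side5",(258,192,288,214)),("top","top5",(300,155,322,172)),("top","top0",(300,156,322,172))):
    im=cv2.imread(f"pics/{f}.png").astype(float);w=np.clip(np.minimum(im[...,2],im[...,1])-im[...,0]-40,0,None)[t:b,l:r]
    # keep blob around strongest yellow pixel away from tray
    k=w*(w>.4*w.max()); lab=cv2.connectedComponents((k>0).astype(np.uint8))[1]
    for i in range(1,lab.max()+1):
        m=lab==i;ys,xs=np.nonzero(m);ww=w[m];px=[l+(xs*ww).sum()/ww.sum(),t+(ys*ww).sum()/ww.sum()]
        print(f,i,m.sum(),px,at_z(cam(n),px,.047))
```

```text
side5 1 1 [np.float64(261.0), np.float64(192.0)] [ 0.7297 -0.0066  0.047 ]
side5 2 14 [np.float64(272.22388059701495), np.float64(202.78071182548794)] [0.6571 0.0168 0.047 ]
top5 1 25 [np.float64(310.9742822966507), np.float64(163.38845693779905)] [0.6573 0.0105 0.047 ]
top0 1 24 [np.float64(311.0), np.float64(163.3280487804878)] [0.6576 0.0104 0.047 ]
```

All three cameras put the mark near (0.659, 0.0125). I'll slide the jack in by 97 mm.

Request:
send_rows([
  [-4, 0, 0, 0, 0, 0, 35],
  [-9, 0, 0, 0, 0, 0, 35],
  [-15, 0, 0, 0, 0, 0, 35],
  [-18, 0, 0, 0, 0, 0, 35],
  [-18, 0, 0, 0, 0, 0, 35],
  [-15, 0, 0, 0, 0, 0, 35],
  [-10, 0, 0, 0, 0, 0, 35],
  [-6, 0, 0, 0, 0, 0, 35],
  [-2, 0, 0, 0, 0, 0, 35],
  [0, 0, 0, 0, 0, 0, 35],
])

```text
clock: 12.1
eef_pos: [0.5817, 0.0088, 0.0671]
tcp_rot: [-0.0, -0.023, 1.0, 0.0]
wrist_force: [-0.5, -0.3, -9.6]
width: 0.0432
```

Request:
send_rows([
  [0, 0, 0, 0, 0, 0, 35],
  [0, 0, 0, 0, 0, 0, 35],
  [0, 0, 0, 0, 0, 0, 35],
])

```text
clock: 12.4
eef_pos: [0.5815, 0.0087, 0.0674]
tcp_rot: [-0.0, -0.023, 1.0, -0.0]
wrist_force: [-0.5, 0.3, -9.2]
width: 0.0434
```

Run:
```python
from h import *
np.set_printoptions(precision=4,suppress=True)
for n in("side",):
    im=arm.read_camera(n);cv2.imwrite(f"pics/{n}6.png",im);c=cam(n)
    for k,z in dict(lift_mark=.047,saddle=.037,jack=.003,handle_pivot=.078,tray=0).items():
        for r in arm.landmark_of(n,k)[:1]: print(n,k,round(r["score"],2),np.array(r["position"]),at_z(c,r["position"],z))
plan([.5826,.009,.064],92.6)
a=im[150:260,220:380];cv2.imwrite("pics/c6.png",cv2.resize(a,None,fx=5,fy=5,interpolation=cv2.INTER_CUBIC))
```

```text
side lift_mark 0.93 [267.9 203.3] [0.6669 0.0276 0.047 ]
side saddle 0.54 [274.1 207.1] [0.6453 0.0216 0.037 ]
side jack 0.81 [292.2 222.6] [0.5716 0.0178 0.003 ]
side handle_pivot 0.88 [300.1 206.2] [0.545  0.0064 0.078 ]
side tray 0.93 [271.9 211.3] [0.6686 0.01   0.    ]
pos [0.5818 0.0087 0.0674] yawY 92.6 shift mm [-0.8  0.2  3.4] turn [-0.      0.     -0.0002] rows>=0.1 t 12.7 F [ 0.4 -0.1 -9.3] w 0.0434
```

View pics/c6.png

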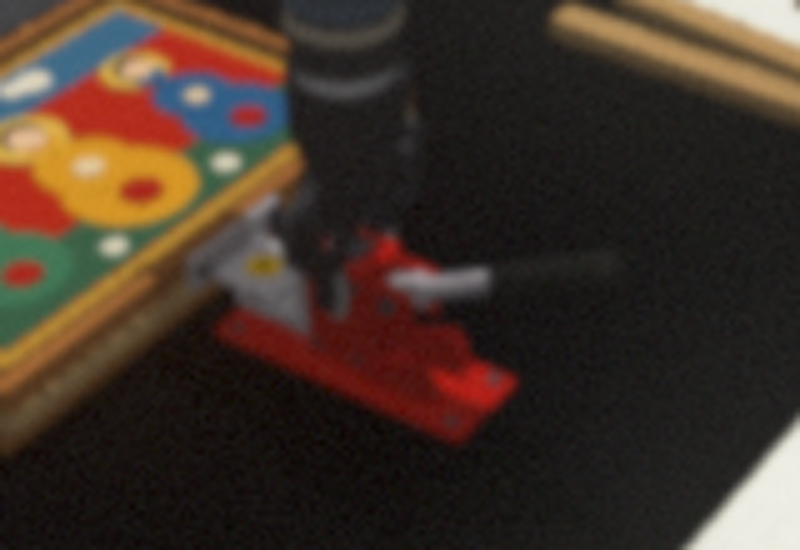

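The side crop shows the jack's plate under the lug. Its front corner is at about (263,217), its rear corners at (312,239) and (324,226), and the mark is at (273,203). I'll compute the offset within this one camera.

Run:
```python
from h import *
np.set_printoptions(precision=4,suppress=True)
c=cam("side");g=lambda a,z:at_z(c,[220+(a[0]+.5)/5-.5,150+(a[1]+.5)/5-.5],z)
F=g((217,333),.009);B=g((462,443),.009);B2=g((518,380),.009);m=g((265,267),.047)
print(F,B,B2,m);th=np.arctan2(*(F-B)[1::-1]);print("yaw",np.degrees(th),np.linalg.norm(F-B),np.linalg.norm(B-B2))
r=R.from_euler("z",th).as_matrix()
for P,l in((F,[.092,.035,0]),(B,[-.11,.035,0]),(B2,[-.11,-.035,0])):
    s=P+r@(np.array([.07,0,0])-l);print("saddle est",s,"mark-saddle in jack",r.T@(m-s))
```

```text
[0.6676 0.0557 0.009 ] [0.4689 0.045  0.009 ] [ 0.4752 -0.0254  0.009 ] [0.6553 0.0169 0.047 ]
yaw 3.086454579450757 0.19891067751988775 0.07072044657530327
saddle est [0.6475 0.0196 0.009 ] mark-saddle in jack [ 0.0076 -0.0031  0.038 ]
saddle est [0.6506 0.0197 0.009 ] mark-saddle in jack [ 0.0045 -0.0031  0.038 ]
saddle est [0.6531 0.0192 0.009 ] mark-saddle in jack [ 0.0021 -0.0024  0.038 ]
```

Request:
send_rows([
  [-3, -1.5, 0, 0, 0, 0, 35],
  [0, 0, 2, 0, 0, 0, 35],
  [0, 0, 1.5, 0, 0, 0, 35],
  [0, 0, 0, 0, 0, 0, 35],
  [0, 0, 0, 0, 0, 0, 35],
  [0, 0, 0, 0, 0, 0, 35],
])

```text
clock: 13.3
eef_pos: [0.5861, 0.007, 0.0662]
tcp_rot: [0.002, -0.023, 1.0, -0.0]
wrist_force: [-3.9, -0.8, 5.8]
width: 0.0434
```

Request:
send_rows([
  [0, 0, -1.5, 0, 0, 0, 70],
  [0, 0, 0, 0, 0, 0, 70],
  [0, 0, 0, 0, 0, 0, 70],
  [0, 0, 0, 0, 0, 0, 70],
  [0, 0, -5, 0, 0, 0, 75],
  [0, 0, -15, 0, 0, 0, 75],
  [0, 0, -30, 0, 0, 0, 75],
  [0, 0, -35, 0, 0, 0, 75],
  [20, 0, -35, 0, 0, 0, 60],
  [30, 0, -25, 0, 0, 0, 40],
])

```text
clock: 14.3
eef_pos: [0.5365, 0.0049, 0.2144]
tcp_rot: [0.003, -0.023, 1.0, -0.0]
wrist_force: [0.3, -0.0, 0.3]
width: 0.0473
```

Request:
send_rows([
  [25, 0, -10, 0, 0, 0, 20],
  [25, 0, 0, 0, 0, 0, 0],
  [25, 0, 0, 0, 0, 0, 0],
  [25, 0, 0, 0, 0, 0, 0],
  [10, 0, 0, 0, 0, 0, 0],
  [0, 0, 0, 0, 0, 0, 0],
  [0, 0, 0, 0, 0, 0, 0],
  [0, 0, 0, 0, 0, 0, 0],
])

```text
clock: 15.1
eef_pos: [0.4261, 0.0001, 0.2204]
tcp_rot: [0.0, -0.023, 1.0, -0.0]
wrist_force: [-0.3, 1.3, -0.1]
width: 0.0002
```

Run:
```python
from h import *
np.set_printoptions(precision=4,suppress=True)
ims={}
for n in("wrist","side"):
    c=cam(n);im=arm.read_camera(n);cv2.imwrite(f"pics/{n}7.png",im)
    for k,z in dict(lift_mark=.047,saddle=.034,jack=0,handle_pivot=.075,handle_grip=.142).items():
        for r in arm.landmark_of(n,k)[:1]: print(n,k,round(r["score"],2),np.array(r["position"]),at_z(c,r["position"],z))
    if n=="wrist":
        O=np.array([.5861+.0065,.0073,0]);r=R.from_euler("z",2.6,degrees=True).as_matrix()
        for P in([70,0,34],[-45,0,75],[-167.4,0,142]):
            u=proj(c,O+r@np.array(P)/1000)[0];cv2.circle(im,tuple(int(v) for v in u),4,(255,255,0),1)
        cv2.polylines(im,[proj(c,np.array([[-30,-22,94],[20,-22,94],[20,22,94],[-30,22,94]])/1e3@r.T+O).astype(np.int32)],True,(0,255,0),1)
    ims[n]=im
plan([.46,0,.2],92.6)
cv2.imwrite("pics/c7.png",np.hstack([ims["wrist"][:,100:540],cv2.resize(ims["side"][150:260,220:320],(360,400),interpolation=cv2.INTER_CUBIC)]))
```

```text
wrist lift_mark 0.61 [320.5 204.4] [ 0.4587 -0.0004  0.047 ]
wrist handle_pivot 0.66 [493.9 203.9] [0.4395 0.1844 0.075 ]
wrist handle_grip 0.87 [321.5 204.7] [ 0.4237 -0.0008  0.142 ]
side lift_mark 0.91 [272.  206.5] [0.6442 0.0325 0.047 ]
side saddle 0.49 [273.8 206. ] [0.6528 0.0149 0.034 ]
side jack 0.83 [288.2 221. ] [0.5899 0.0167 0.    ]
side handle_pivot 0.59 [298.3 208.1] [0.5459 0.0146 0.075 ]
side handle_grip 0.7 [334.4 205.9] [0.4132 0.0086 0.142 ]
pos [0.4251 0.0002 0.2203] yawY 92.6 shift mm [-34.8  -1.7  20.3] turn [-0.     -0.0001 -0.0002] rows>=0.8 t 15.7 F [-0.1 -0.6  0.6] w -0.0
```

View pics/c7.png

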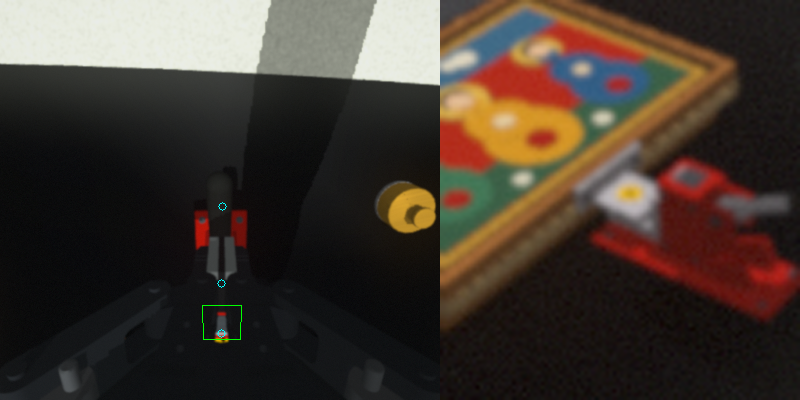

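The jack stands with its toe under the lug. The grip is at (0.424, −0.001), within 2 mm of where the model puts it, and the closed fingers are straight above it. I'll start the first stroke.

Request:
send_rows([
  [0, 0, 20, 0, 0, 0, 0],
  [0, 0, 20, 0, 0, 0, 0],
  [0, 0, 8, 0, 0, 0, 0],
  [3, 0, 10, 0, 0, 0, 0],
  [4, 0, 10, 0, 0, 0, 0],
  [4, 0, 12, 0, 0, 0, 0],
  [3, 0, 12, 0, 0, 0, 0],
  [2, 0, 12, 0, 0, 0, 0],
  [1, 0, 12, 0, 0, 0, 0],
  [0, 0, 10, 0, 0, 0, 0],
])

```text
clock: 16.7
eef_pos: [0.406, -0.0009, 0.0941]
tcp_rot: [-0.002, -0.022, 1.0, -0.001]
wrist_force: [-8.8, -1.4, 10.9]
width: 0.0002
```

Request:
send_rows([
  [0, 0, 6, 0, 0, 0, 0],
  [0, 0, 4, 0, 0, 0, 0],
  [0, 0, 2, 0, 0, 0, 0],
  [0, 0, 0, 0, 0, 0, 0],
  [0, 0, 0, 0, 0, 0, 0],
])

```text
clock: 17.2
eef_pos: [0.4059, -0.0009, 0.0823]
tcp_rot: [-0.002, -0.022, 1.0, -0.0]
wrist_force: [-7.0, -1.6, 9.9]
width: 0.0
```

Request:
send_rows([
  [0, 0, 1, 0, 0, 0, 0],
  [0, 0, 1, 0, 0, 0, 0],
  [0, 0, 1, 0, 0, 0, 0],
  [0, 0, 0, 0, 0, 0, 0],
  [0, 0, 0, 0, 0, 0, 0],
])

```text
clock: 17.7
eef_pos: [0.406, -0.0009, 0.0812]
tcp_rot: [-0.002, -0.023, 1.0, -0.001]
wrist_force: [-12.1, 0.2, 18.6]
width: 0.0
```

Request:
send_rows([
  [0, 0, -8, 0, 0, 0, 0],
  [0, 0, -14, 0, 0, 0, 0],
  [-2, 0, -15, 0, 0, 0, 0],
  [-4, 0, -15, 0, 0, 0, 0],
  [-4, 0, -15, 0, 0, 0, 0],
  [-5, 0, -15, 0, 0, 0, 0],
  [-2, 0, -15, 0, 0, 0, 0],
  [0, 0, -9, 0, 0, 0, 0],
  [0, 0, 0, 0, 0, 0, 0],
  [0, 0, 0, 0, 0, 0, 0],
])

```text
clock: 18.7
eef_pos: [0.4248, 0.0002, 0.1845]
tcp_rot: [-0.0, -0.023, 1.0, 0.0]
wrist_force: [0.3, 0.1, -0.5]
width: 0.0003
```

```bash
cat >> h.py <<'E'
def chk(tag):
    im=arm.read_camera("side");cv2.imwrite(f"pics/side_{tag}.png",im);c=cam("side")
    a=im.astype(float);l,t,r,b=258,188,290,214;w=np.clip(np.minimum(a[...,2],a[...,1])-a[...,0]-40,0,None)[t:b,l:r]
    k=w*(w>.4*w.max());lab=cv2.connectedComponents((k>0).astype(np.uint8))[1]
    for i in range(1,lab.max()+1):
        m=lab==i
        if m.sum()<6:continue
        ys,xs=np.nonzero(m);ww=w[m];px=np.array([l+(xs*ww).sum()/ww.sum(),t+(ys*ww).sum()/ww.sum()])
        print(tag,"mark px",px.round(2))
    print("model mark px at z .047,.056,.066,.076",[proj(c,[.6571,.0168,z])[0].round(1).tolist() for z in(.047,.056,.066,.076)])
    for r in arm.landmark_of("side","handle_grip")[:1]:print("grip",r["score"],r["position"])
    print("grip model up/down",proj(c,[[.4254,0,.142],[.408,0,.061]]).round(1).tolist())
    plan([.4254,0,.18])
E
python3 -c "
from h import *
chk('u1')"
```

```text
u1 mark px [272.24 202.15]
model mark px at z .047,.056,.066,.076 [[272.2, 202.8], [272.0, 200.7], [271.8, 198.3], [271.6, 195.9]]
grip 0.75 [332.5, 204.6]
grip model up/down [[332.6, 203.0], [336.5, 225.8]]
pos [4.244e-01 3.000e-04 1.841e-01] yawY 92.6 shift mm [-1.  -0.3  4.1] turn [ 0.0004 -0.0019  0.    ] rows>=0.1 t 18.8 F [-0.2 -0.1  0. ] w -0.0001
```

The mark rose about 2.5 mm: the 9 mm notch less the 7 mm gap. The handle came right back up. Next is stroke two.

Request:
send_rows([
  [0, 0, 8, 0, 0, 0, 0],
  [3, 0, 12, 0, 0, 0, 0],
  [4, 0, 13, 0, 0, 0, 0],
  [4, 0, 14, 0, 0, 0, 0],
  [3, 0, 14, 0, 0, 0, 0],
  [2, 0, 14, 0, 0, 0, 0],
  [1, 0, 12, 0, 0, 0, 0],
  [0, 0, 9, 0, 0, 0, 0],
  [0, 0, 5, 0, 0, 0, 0],
  [0, 0, 2, 0, 0, 0, 0],
])

```text
clock: 19.8
eef_pos: [0.4055, -0.001, 0.0817]
tcp_rot: [-0.003, -0.022, 1.0, -0.001]
wrist_force: [-7.8, -0.9, 13.4]
width: 0.0003
```

Request:
send_rows([
  [0, 0, 1, 0, 0, 0, 0],
  [0, 0, 1, 0, 0, 0, 0],
  [0, 0, 0, 0, 0, 0, 0],
  [0, 0, 0, 0, 0, 0, 0],
])

```text
clock: 20.2
eef_pos: [0.4055, -0.001, 0.0814]
tcp_rot: [-0.002, -0.023, 1.0, -0.001]
wrist_force: [-9.2, 0.3, 16.3]
width: -0.0001
```

Request:
send_rows([
  [0, 0, -8, 0, 0, 0, 0],
  [0, 0, -14, 0, 0, 0, 0],
  [-2, 0, -15, 0, 0, 0, 0],
  [-4, 0, -15, 0, 0, 0, 0],
  [-4, 0, -15, 0, 0, 0, 0],
  [-5, 0, -15, 0, 0, 0, 0],
  [-2, 0, -15, 0, 0, 0, 0],
  [0, 0, -9, 0, 0, 0, 0],
  [0, 0, 0, 0, 0, 0, 0],
  [0, 0, 0, 0, 0, 0, 0],
])

```text
clock: 21.2
eef_pos: [0.4245, 0.0002, 0.1853]
tcp_rot: [-0.001, -0.023, 1.0, 0.0]
wrist_force: [-0.4, 0.2, 0.1]
width: 0.0001
```

```bash
python3 -c "
from h import *
chk('u2')"
```

```text
u2 mark px [271.57 199.76]
model mark px at z .047,.056,.066,.076 [[272.2, 202.8], [272.0, 200.7], [271.8, 198.3], [271.6, 195.9]]
grip model up/down [[332.6, 203.0], [336.5, 225.8]]
pos [4.243e-01 3.000e-04 1.850e-01] yawY 92.6 shift mm [-1.1 -0.3  5. ] turn [ 0.0005 -0.0022  0.    ] rows>=0.1 t 21.3 F [-0.3 -0.5 -0.7] w -0.0
```

Request:
send_rows([
  [0, 0, 8, 0, 0, 0, 0],
  [3, 0, 12, 0, 0, 0, 0],
  [4, 0, 13, 0, 0, 0, 0],
  [4, 0, 14, 0, 0, 0, 0],
  [3, 0, 14, 0, 0, 0, 0],
  [2, 0, 14, 0, 0, 0, 0],
  [1, 0, 12, 0, 0, 0, 0],
  [0, 0, 9, 0, 0, 0, 0],
  [0, 0, 5, 0, 0, 0, 0],
  [0, 0, 2, 0, 0, 0, 0],
])

```text
clock: 22.3
eef_pos: [0.4051, -0.001, 0.0826]
tcp_rot: [-0.003, -0.022, 1.0, -0.001]
wrist_force: [-6.9, -0.7, 10.0]
width: 0.0002
```

Request:
send_rows([
  [0, 0, 1, 0, 0, 0, 0],
  [0, 0, 1, 0, 0, 0, 0],
  [0, 0, 1, 0, 0, 0, 0],
  [0, 0, 0.5, 0, 0, 0, 0],
  [0, 0, 0, 0, 0, 0, 0],
  [0, 0, 0, 0, 0, 0, 0],
  [0, 0, 0, 0, 0, 0, 0],
])

```text
clock: 23.0
eef_pos: [0.4052, -0.001, 0.0812]
tcp_rot: [-0.003, -0.022, 1.0, -0.001]
wrist_force: [-10.2, -0.2, 17.3]
width: -0.0001
```

```bash
python3 -c "
from h import *
chk('d3')
np.set_printoptions(precision=3,suppress=True);print(arm.state()['wrist_force'])
i=cv2.imread('pics/side_d3.png');cv2.imwrite('pics/c8.png',cv2.resize(i[150:260,220:380],None,fx=5,fy=5,interpolation=cv2.INTER_CUBIC))"
```

```text
d3 mark px [270.33 195.72]
model mark px at z .047,.056,.066,.076 [[272.2, 202.8], [272.0, 200.7], [271.8, 198.3], [271.6, 195.9]]
grip 0.77 [336.8, 226.0]
grip model up/down [[332.6, 203.0], [336.5, 225.8]]
pos [ 0.4052 -0.001   0.0811] yawY 92.6 shift mm [-19.7  -0.1 -99. ] turn [-0.0014 -0.0054 -0.    ] rows>=2.0 t 23.1 F [-10.7  -1.   17.7] w -0.0002
[-10.668  -1.034  17.708]
```

View pics/c8.png

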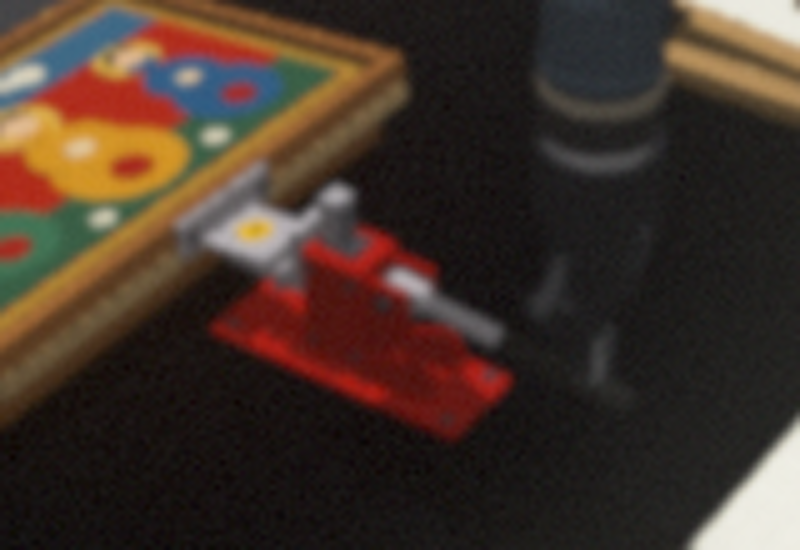

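The lug is clearly raised (crop mark at (256,230), up 7 px, about 27–29 mm). The handle is down with the fingers on it. I'll press a little more to confirm the stop.

Request:
send_rows([
  [0, 0, 1, 0, 0, 0, 0],
  [0, 0, 0.5, 0, 0, 0, 0],
  [0, 0, 0, 0, 0, 0, 0],
  [0, 0, 0, 0, 0, 0, 0],
  [0, 0, 0, 0, 0, 0, 0],
])

```text
clock: 23.6
eef_pos: [0.4052, -0.001, 0.0807]
tcp_rot: [-0.003, -0.023, 1.0, -0.001]
wrist_force: [-13.0, -0.6, 23.2]
width: 0.0002
```

```bash
python3 -c "
from h import *
chk('end');print(arm.sign_off())"
```

```text
end mark px [270.37 195.69]
model mark px at z .047,.056,.066,.076 [[272.2, 202.8], [272.0, 200.7], [271.8, 198.3], [271.6, 195.9]]
grip 0.82 [337.1, 226.4]
grip model up/down [[332.6, 203.0], [336.5, 225.8]]
pos [ 0.4053 -0.001   0.0807] yawY 92.6 shift mm [-19.7  -0.1 -99.4] turn [-0.0016 -0.0051 -0.    ] rows>=2.0 t 23.7 F [-12.6  -0.9  22.5] w 0.0003
the job is handed in; nothing more can be done
None
```

I set the jack under the lug mark, gave it three full strokes with the handle let right up between them, and handed in at about 24 s. The closed fingers are still holding the handle down on its stop.

- **Lift:** The last side view shows the lug mark raised about 27–29 mm. That matches the roughly 23 mm runner gap the task gives for the third stroke, but I did not measure the runner gap directly.
- **Handle:** The grip appears where the model puts the fully-down position. The push was about 23 N, and an extra 1.5 mm of commanded push moved it only about 0.5 mm, so it is on the stop.
- **Saddle position:** The estimates disagreed by a few millimetres. The arm's pose put the saddle up to about 3 mm beyond the mark. The side camera, read before I nudged the jack 3 mm forward, put it 2–8 mm short. I set it in between, and it lifted normally.
- **Other items:** My path kept clear of the strips, the vials and the weight, but I did not measure their positions again at the end.

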